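# Check in the racked vials on the push keys

## Robot

A 6-joint arm with a two-finger parallel gripper is mounted at the origin on a cart in front of the work surface, level with it; the furniture and walls round the work are solid. World frame = base frame: x ahead of the robot, y to its left, z up, the work surface at z = 0. Lengths are in m, angles in rad, forces in N, time in s.
With the tool pointing down it reaches from about 0.35 to 0.875 m from the base axis. Payload 4.2 kg.
Tool frame: the origin (TCP) lies midway between the tips of the shut fingers; the grasp point (between the pads) lies 19 mm behind it (arm.grip_depth is the distance from the TCP to the grasp point, in m); z points along the fingers, x is the direction in which the jaws open and shut, and the axes are right-handed (so a half turn about z gives the same grasp; the last joint's range is limited). The gripper opens to 85 mm and grips with 20 to 120 N. Pads are 22 mm wide; open, the fingers measure 114 mm over their backs; the gripper's body (76 mm by 85 mm) begins 54 mm behind the grasp point. The pads swing forward as they close: fully open they stand 13 mm farther back than shut.
Start: joints at [-0.94, 0.385, 0.008, 0, -1.194, -0.259], TCP at [0.227, -0.582, 0.231] pointing down, gripper open.
Joint ranges: [-3.14, 3.14], [-1.21, 2.06], [-1.07, 1.41], [-3.16, 2.05], [-2.99, -0.16], [-3.1, 3.1]. Speed limits (rad/s): [2.79, 2.79, 3.14, 3.14, 3.14, 3.14].

## Interface

Orientations are given as a unit quaternion [w, x, y, z].
In Python, from station import readout, optics, close_job, arm gives the robot as it stands. The module is installed in compiled form; this text tells all that it offers.
- The arm moves only by the tool apply_moves, never from a script. Its argument "series" is a list of rows, each a list of 7 numbers: the finger opening in m, from 0 to 0.0854, then the shift along the tool's x, y, z in m, then the turn, a rotation vector about the tool's x, y, z in rad. A call has exactly 10 rows; each row shifts and turns the pose as measured when the row begins, along the tool's axes as they then stand; what a row does not reach is not made up. A row lasts 1/8 s, in which the tool goes at most 62.5 mm and 10.7 degrees, less where a joint would pass 70% of its speed; a pose out of reach is approached as far as the arm can. A call is refused whole if a number of a shift passes 0.0625 or a number of a turn 0.188, either way. A call with a gripper value outside its range is refused whole. The fingers move at their own pace and stop on an object; "grip_force" is the grip in N (left out, the last holds). Time passes only in rows, so rows that do not move let the fingers close, or fill a call up. It gives the time, the measured TCP pose, the force and the opening at its end, in the units of the state.
- readout.read_state(): the state, without advancing time (a new reading comes with each control period).
- optics.get_image(name): name is "scene" or "top" or "wrist"; returns the picture (480x640x3 uint8, blue, green, red); there is no depth.
- optics.camera_model(name): a dict with "mtx" (3x3 intrinsics, pixels), "k1" (the pictures are not rectified: a ray, as slopes to the right and down, at radius r is drawn at 1 + k1 r^2 times it, then the intrinsics apply), "R" (3x3) and "t" (3): a world point X has camera coordinates R X + t. Camera axes: x right, y down, z forward; pixel columns grow to the right and rows downward; lengths in m; the calibration is good to about 2 mm. A picture is of the moment at which its call begins: read the wrist's pose just before it. camera_model takes no time and is no camera call; for the wrist camera it gives the pose at the moment of the call.
- close_job(): hands the job in, once; it reports no verdict.
The state is a dict: "time": time; "q": joint angles; "qvel": joint speeds; "joint_torque": joint torques, N m; "eef_pos": TCP position; "orientation": TCP orientation; "ft_force": force on the tool from outside, world axes, zero at the start; "wrist_torque": the same for the moment, N m; "width": opening from 0.0 (shut) to 1.0 (fully open).
Only numpy, scipy, OpenCV 4.12 (cv2) and the standard library are available. Lean on these libraries where they do the work, as an engineer would, in place of code of your own. Each camera call takes 0.05 s, during which the arm holds its last target. There are 200 camera calls.

## Task

Check in the three vials that stand in the rack: going along the rack from its left end to its right as the robot sees it, push in the key whose colour matches each vial's cap, gently with a fingertip and one after another, each key nearly or fully down before the next. The keys stay in by themselves; leave the black key up, and do not pick up or shift the vials or anything else on the bench.

Things in the scene. Friction and masses are not known exactly. Their poses are not given: they have to be found in the camera images.
- red_unit: push-key unit with the red key: grey box 54x54 mm, 35 high, with a round metal collar (44 mm across, top 39 mm above the bench), fixed to the bench; origin at the centre of its underside on the bench, z up
- red_key (a joint): how far the red key is pushed down: 0 = fully up, 0.010 m = fully down; it starts 0 to 0.002. The key moves straight down against about 3 N of friction plus a little damping (15 N per m/s), has no spring, and stays where it is left. Fully down it rests on a cushioned stop, which yields from about 5 N, gives up to 6 mm more at about 10 N (not counted in this value) and springs back; then it is hard. Over 20 N on it is too hard
- red_key_top (a point): centre of the top face of the round red key (34 mm across, flat), on the unit's vertical axis; 58 mm above the bench when fully up, 48 mm when fully down (42 mm with the cushioned stop pressed right in); moves with the key
- blue_unit: push-key unit with the blue key: grey box 54x54 mm, 35 high, with a round metal collar (44 mm across, top 39 mm above the bench), fixed to the bench; origin at the centre of its underside on the bench, z up
- blue_key (a joint): how far the blue key is pushed down: 0 = fully up, 0.010 m = fully down; it starts 0 to 0.002. The key moves straight down against about 3 N of friction plus a little damping (15 N per m/s), has no spring, and stays where it is left. Fully down it rests on a cushioned stop, which yields from about 5 N, gives up to 6 mm more at about 10 N (not counted in this value) and springs back; then it is hard. Over 20 N on it is too hard
- blue_key_top (a point): centre of the top face of the round blue key (34 mm across, flat), on the unit's vertical axis; 58 mm above the bench when fully up, 48 mm when fully down (42 mm with the cushioned stop pressed right in); moves with the key
- white_unit: push-key unit with the white key: grey box 54x54 mm, 35 high, with a round metal collar (44 mm across, top 39 mm above the bench), fixed to the bench; origin at the centre of its underside on the bench, z up
- white_key (a joint): how far the white key is pushed down: 0 = fully up, 0.010 m = fully down; it starts 0 to 0.002. The key moves straight down against about 3 N of friction plus a little damping (15 N per m/s), has no spring, and stays where it is left. Fully down it rests on a cushioned stop, which yields from about 5 N, gives up to 6 mm more at about 10 N (not counted in this value) and springs back; then it is hard. Over 20 N on it is too hard
- white_key_top (a point): centre of the top face of the round white key (34 mm across, flat), on the unit's vertical axis; 58 mm above the bench when fully up, 48 mm when fully down (42 mm with the cushioned stop pressed right in); moves with the key
- black_unit: push-key unit with the black key: grey box 54x54 mm, 35 high, with a round metal collar (44 mm across, top 39 mm above the bench), fixed to the bench; origin at the centre of its underside on the bench, z up
- black_key (a joint): how far the black key is pushed down: 0 = fully up, 0.010 m = fully down; it starts 0 to 0.002. The key moves straight down against about 3 N of friction plus a little damping (15 N per m/s), has no spring, and stays where it is left. Fully down it rests on a cushioned stop, which yields from about 5 N, gives up to 6 mm more at about 10 N (not counted in this value) and springs back; then it is hard. Over 20 N on it is too hard
- black_key_top (a point): centre of the top face of the round black key (34 mm across, flat), on the unit's vertical axis; 58 mm above the bench when fully up, 48 mm when fully down (42 mm with the cushioned stop pressed right in); moves with the key
- vial_red: loose glass vial with a red cap, 23 mm across and 60 high, standing in one of the three holes of the rack (top about 66 mm above the bench); origin at the centre of its underside, z up
- vial_blue: loose glass vial with a blue cap, 23 mm across and 60 high, standing in one of the three holes of the rack (top about 66 mm above the bench); origin at the centre of its underside, z up
- vial_white: loose glass vial with a white cap, 23 mm across and 60 high, standing in one of the three holes of the rack (top about 66 mm above the bench); origin at the centre of its underside, z up
- rack: grey vial rack, block 46 mm (x) by 136 mm (y) by 34 mm high, fixed to the bench, three holes in a row along its y, 42 mm apart; origin at the centre of its underside. Its left end as seen from the robot is its +y end
- vial_black: loose glass vial with a black cap, 23 mm across and 60 high, standing alone on the bench outside the rack; origin at the centre of its underside
- tape_roll: roll of tan tape, 96 mm across, 25 high, lying flat; origin at the centre of its underside
- loupe: folded pocket loupe, 38x30x18 mm; origin at the centre of its underside
- petri: closed petri dish, 68 mm across, 15 high; origin at the centre of its underside
- dropper: white dropper bottle with a white nozzle, 33 mm across, 85 high; origin at the centre of its underside
- marker_pen: white marker pen with a black cap, lying, 135 mm long along its y, 16 thick; origin at the centre of its underside
Not all that is in view belongs to the job. What is shaped like the red_unit but brown, green or yellow is not meant.

How it is judged:
On the way, in this order (a step that is already met when the one before it is completed fails the run):
1. the first key is in (value of joint any of red_key, blue_key, white_key above 0.006 m), for 0.1 s.
2. two keys are in ((value of joint each of red_key, blue_key above 0.006 m or value of joint each of blue_key, white_key above 0.006 m or value of joint each of red_key, white_key above 0.006 m)), for 0.1 s.
3. all three keys are in (value of joint each of red_key, blue_key, white_key above 0.006 m), for 0.1 s.
At the end, for the whole second after the job is handed in: The red, blue and white keys are each pushed in more than 6 mm (of 10), the black key less than 4 mm; the three vials stand upright and at rest in the rack, and the other things lie within 20 mm of where they were (all of step 3 and value of joint black_key below 0.004 m and horizontal distance between each of vial_red, vial_blue, vial_white and rack below 0.05 m and z of each of vial_red, vial_blue, vial_white in the frame of rack below 0.015 m and angle between each of vial_red, vial_blue, vial_white's own z axis and vertical below 0.15 rad and linear speed of each of vial_red, vial_blue, vial_white below 0.02 m/s and distance of each of vial_black, tape_roll, loupe, petri, dropper, marker_pen from where it was at the start of the episode below 0.02 m); the robot touches nothing.
It fails at once if a key is pushed in (4 mm or more) before the key of a vial further left in the rack is in (6 mm) ((value of joint blue_key above 0.004 m and value of joint red_key below 0.006 m and y of vial_red in the frame of vial_blue above 0.015 m) or (value of joint white_key above 0.004 m and value of joint red_key below 0.006 m and y of vial_red in the frame of vial_white above 0.015 m) or (value of joint red_key above 0.004 m and value of joint blue_key below 0.006 m and y of vial_blue in the frame of vial_red above 0.015 m) or (value of joint white_key above 0.004 m and value of joint blue_key below 0.006 m and y of vial_blue in the frame of vial_white above 0.015 m) or (value of joint red_key above 0.004 m and value of joint white_key below 0.006 m and y of vial_white in the frame of vial_red above 0.015 m) or (value of joint blue_key above 0.004 m and value of joint white_key below 0.006 m and y of vial_white in the frame of vial_blue above 0.015 m)).
It fails at once if the black key is pushed in (4 mm or more) (value of joint black_key above 0.004 m).
It fails at once if a key unit is pressed harder than 20 N (contact force between any of red_unit, blue_unit, white_unit, black_unit and anything else above 20 N).
It fails at once if a vial is lifted, moved by 12 mm or tipped (distance of any of vial_red, vial_blue, vial_white, vial_black from where it was at the start of the episode above 0.012 m or angle between any of vial_red, vial_blue, vial_white, vial_black's own z axis and vertical above 0.3 rad).
It fails at once if another thing on the bench is lifted or moved by 20 mm (distance of any of tape_roll, loupe, petri, dropper, marker_pen from where it was at the start of the episode above 0.02 m).
It also fails if it takes over 38 s, if anything falls off the work surface, if the arm or the gripper's body presses on something with over 40 N, if the wrist force passes 120 N, or if a joint passes its speed limit or range.

## Working session

There is one attempt and no reset: what is moved stays moved. The work goes in short steps, Python scripts to look and compute and a tool call to move; the robot and the scene stay as the last step left them, time stands still between calls to the robot, and variables do not carry over. Pictures are saved under pics/ and viewed, about 8 in all and at most 12, crops included, and the job is handed in when it is done.

Besides the shell and the picture viewer there is one more tool, called as name(argument=value, ...), one argument or row to a line, values as JSON. apply_moves: Moves the arm, as the interface text tells. Its arguments: {"type":"object","properties":{"series":{"type":"array","items":{"type":"array","items":{"type":"number"}}},"grip_force":{"type":"number"}},"required":["series"]}

```bash
mkdir -p pics; python3 - <<'E'
from station import readout, optics
import cv2
s=readout.read_state(); print({k:s[k] for k in('time','eef_pos','orientation','ft_force','width')})
for n in('top','scene'):
    cv2.imwrite(f'pics/{n}0.png',optics.get_image(n)); m=optics.camera_model(n); print(n,m)
E
```

```text
{'time': 0.0, 'eef_pos': array([ 0.22685345, -0.58174493,  0.23019783]), 'orientation': array([-9.41244510e-04,  5.64304593e-01,  8.25565927e-01,  5.84023513e-04]), 'ft_force': array([0.87507235, 0.13063627, 0.16719261]), 'width': 1.0002209440643572}
top {'mtx': array([[502.4649175 ,   0.        , 321.94447688],
       [  0.        , 502.4649175 , 240.87190885],
       [  0.        ,   0.        ,   1.        ]]), 'k1': 0.017194381797273485, 'R': array([[ 0.00487118, -0.99982867,  0.01785805],
       [-0.9990789 , -0.00562734, -0.04254036],
       [ 0.04263357, -0.01763438, -0.99893514]]), 't': array([-0.01872654,  0.50205422,  1.25614417])}
scene {'mtx': array([[575.04091355,   0.        , 311.88658628],
       [  0.        , 575.04091355, 238.78787667],
       [  0.        ,   0.        ,   1.        ]]), 'k1': -0.11593526056954487, 'R': array([[-0.75024408, -0.66109086,  0.00962771],
       [-0.44299098,  0.49181527, -0.74958437],
       [ 0.49080833, -0.56663622, -0.66183878]]), 't': array([0.37039302, 0.30293672, 0.85547413])}
```

View pics/top0.png

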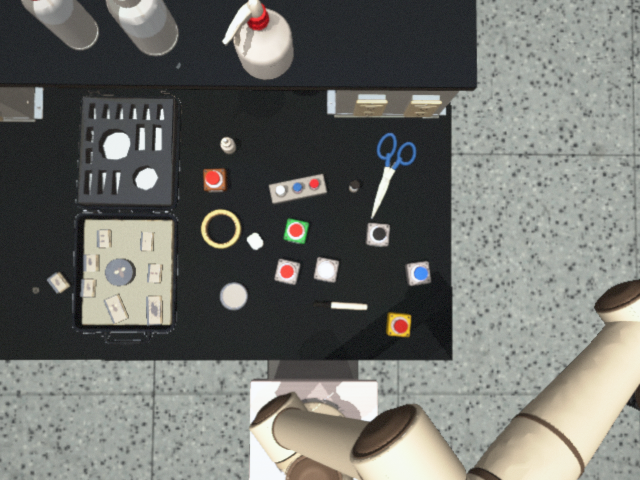

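View pics/scene0.png

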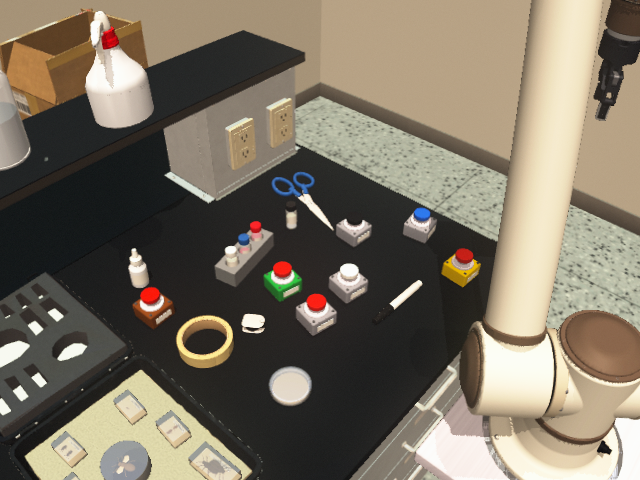

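The top view shows the rack vials as white (280,190), blue (298,187) and red (315,184), so the order is white, blue, red. There are four red keys: brown box (214,179), green box (296,231), yellow box (399,325) and grey box (287,271). The grey one fits. The other keys are white (326,269), blue (419,273) and black (378,235), which stays up.

```bash
cat > h.py <<'E'
import numpy as np, cv2
from station import optics
def ray(cam,uv):
    m=optics.camera_model(cam); K=m['mtx']
    p=cv2.undistortPoints(np.array([[uv]],float),K,np.array([m['k1'],0,0,0,0.]))[0,0]
    R,t=m['R'],m['t']; return -R.T@t, R.T@np.array([p[0],p[1],1.])
def plane(cam,uv,z):
    o,d=ray(cam,uv); return o+d*(z-o[2])/d[2]
def tri(a,b):
    (o,d),(p,e)=a,b; d=d/np.linalg.norm(d);e=e/np.linalg.norm(e)
    s=np.linalg.lstsq(np.stack([d,-e],1),p-o,rcond=None)[0]
    x,y=o+s[0]*d,p+s[1]*e; return (x+y)/2,np.linalg.norm(x-y)
def blob(img,c,near,r=14):
    h=cv2.cvtColor(img,cv2.COLOR_BGR2HSV).astype(int); H,S,V=h[...,0],h[...,1],h[...,2]
    k={'red':((H<8)|(H>172))&(S>150)&(V>110),'blue':(H>100)&(H<125)&(S>120)&(V>90),'white':(S<40)&(V>205)}[c]
    yy,xx=np.mgrid[:480,:640]; k&=np.hypot(xx-near[0],yy-near[1])<r
    n,l,st,ce=cv2.connectedComponentsWithStats(k.astype(np.uint8))
    i=1+np.argmax(st[1:,4]); 
    return ce[i],st[i]
E
python3 - <<'E'
from h import *
T=cv2.imread('pics/top0.png');S=cv2.imread('pics/scene0.png')
for n,c,a,b in[('white','white',(326,269),(349,270)),('blue','blue',(420,273),(422,214)),('red','red',(287,271),(316,302)),
  ('vw','white',(280,190),(232,252)),('vb','blue',(298,187),(244,239)),('vr','red',(315,184),(256,227))]:
    ca,sa=blob(T,c,a);cb,sb=blob(S,c,b)
    z=.057 if n[0]!='v' else .066
    print(n,ca.round(1),sa,cb.round(1),sb,plane('top',ca,z).round(4),plane('scene',cb,z).round(4),*[np.round(v,4) for v in tri(ray('top',ca),ray('scene',cb))])
c1=cv2.resize(T[165:300,260:440],None,fx=3.3,fy=3.3,interpolation=cv2.INTER_CUBIC)
cv2.imwrite('pics/crop.png',c1)
E
```

```text
white [325.3 269.7] [316 259  21  21 328] [348.5 273. ] [336 264  26  20 300] [ 0.4302 -0.0238  0.057 ] [ 0.4247 -0.021   0.057 ] [ 0.4291 -0.0248  0.0513] 0.0026
blue [420.5 273. ] [414 267  14  13 132] [421.6 213.6] [414 207  17  14 182] [ 0.4234 -0.2551  0.057 ] [ 0.4206 -0.2549  0.057 ] [ 0.4225 -0.2561  0.0553] 0.0022
red [286.5 271.2] [281 266  12  12 113] [316.  301.8] [306 294  21  17 276] [0.4262 0.0701 0.057 ] [0.4224 0.071  0.057 ] [0.4252 0.0695 0.0538] 0.0024
vw [277.9 190.9] [271 184  14  17 119] [230.2 249.6] [225 246  11   8  76] [0.6201 0.092  0.066 ] [0.6219 0.0856 0.066 ] [0.6182 0.0905 0.0718] 0.0032
vb [296.9 186.7] [293 183   8   8  46] [243.  238.7] [238 233  11  12 101] [0.6307 0.0462 0.066 ] [0.6265 0.0485 0.066 ] [0.6308 0.0458 0.0618] 0.0015
vr [313.8 183.3] [310 180   9   8  55] [255.2 226.5] [250 221  11  12 115] [0.6392 0.0053 0.066 ] [0.635  0.0078 0.066 ] [0.6393 0.0048 0.0617] 0.0014
```

View pics/crop.png

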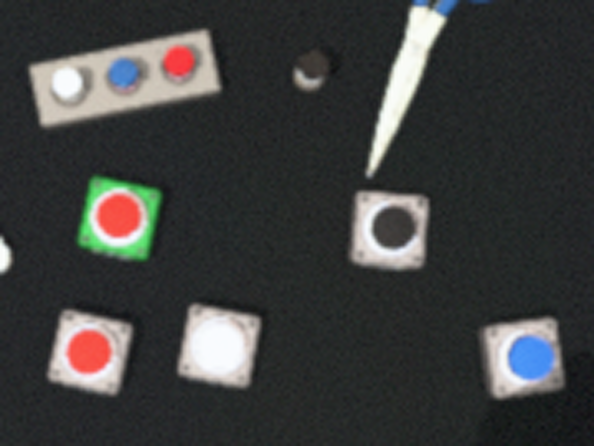

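The crop confirms the order white, blue, red along the rack, and grey boxes around the chosen keys. The grey red key is at crop (90,352), white at (218,346), blue at (530,357) and black at (394,228). I'm moving towards white (0.428,-0.023) with the fingers shut.

apply_moves(
  series=[
    [0, 0.0448, 0.039, 0.01, 0, 0, 0],
    [0, 0.0448, 0.039, 0.01, 0, 0, 0],
    [0, 0.0448, 0.039, 0.01, 0, 0, 0],
    [0, 0.0448, 0.039, 0.01, 0, 0, 0],
    [0, 0.0448, 0.039, 0.01, 0, 0, 0],
    [0, 0.0448, 0.039, 0.01, 0, 0, 0],
    [0, 0.0448, 0.039, 0.01, 0, 0, 0],
    [0, 0.0448, 0.039, 0.01, 0, 0, 0],
    [0, 0.0448, 0.039, 0.01, 0, 0, 0],
    [0, 0.0448, 0.039, 0.01, 0, 0, 0],
  ],
  grip_force=40,
)

```text
time: 1.35
eef_pos: [0.4323, -0.0093, 0.1261]
orientation: [-0.001, 0.568, 0.823, 0.001]
ft_force: [1.8, 0.3, 0.2]
width: -0.001
```

```bash
cat > d.py <<'E'
import sys,numpy as np
from station import readout
from scipy.spatial.transform import Rotation as Ro
s=readout.read_state(); R=Ro.from_quat(s['orientation'],scalar_first=True)
print(s['time'],s['eef_pos'].round(4),R.as_matrix().round(3).tolist(),s['ft_force'].round(2),s['width'])
for n,t in dict(w=(.428,-.023,.075),b=(.422,-.255,.075),r=(.4245,.0703,.075)).items(): print(n,R.inv().apply(np.array(t)-s['eef_pos']).round(4))
down=np.array([0,0,-1.]);z=R.as_matrix()[:,2]; print('level rotvec tool',R.inv().apply(np.cross(z,down)).round(4))
E
python3 d.py
```

```text
1.35 [ 0.4323 -0.0093  0.1261] [[-0.356, 0.935, -0.0], [0.935, 0.356, 0.003], [0.003, 0.001, -1.0]] [1.79 0.27 0.23] -0.0007532494535045729
w [-0.0114 -0.0089  0.0511]
b [-0.2261 -0.0971  0.0504]
r [0.0771 0.021  0.0513]
level rotvec tool [ 0.0009 -0.0028 -0.    ]
```

apply_moves(
  series=[
    [0, -0.006, -0.0045, 0.015, 0, 0, 0],
    [0, -0.005, -0.0045, 0.015, 0, 0, 0],
    [0, 0, 0, 0.015, 0, 0, 0],
    [0, 0, 0, 0.006, 0, 0, 0],
    [0, 0, 0, 0, 0, 0, 0],
    [0, 0, 0, 0, 0, 0, 0],
    [0, 0, 0, 0, 0, 0, 0],
    [0, 0, 0, 0, 0, 0, 0],
    [0, 0, 0, 0, 0, 0, 0],
    [0, 0, 0, 0, 0, 0, 0],
  ],
)

```text
time: 2.6
eef_pos: [0.4299, -0.0177, 0.0741]
orientation: [-0.0, 0.563, 0.826, 0.002]
ft_force: [-1.0, -0.5, 0.1]
width: 0.001
```

```bash
python3 d.py; python3 - <<'E'
from h import *
import cv2
im=optics.get_image('wrist'); cv2.imwrite('pics/w1.png',im)
m=optics.camera_model('wrist')
for p in[(.428,-.023,.057),(.4245,.0703,.057)]:
    c=m['R']@np.array(p)+m['t']; print((m['mtx']@(c/c[2])).round(0))
E
```

```text
2.6 [ 0.4299 -0.0177  0.0741] [[-0.366, 0.931, 0.002], [0.931, 0.366, 0.004], [0.003, 0.003, -1.0]] [-0.98 -0.53  0.1 ] 0.0011969846023088392
w [-0.0043 -0.0037 -0.0009]
b [-0.218  -0.0941 -0.0017]
r [ 0.0838  0.0272 -0.0005]
level rotvec tool [ 0.0031 -0.0026 -0.    ]
[319. 284.   1.]
[483. 336.   1.]
```

View pics/w1.png

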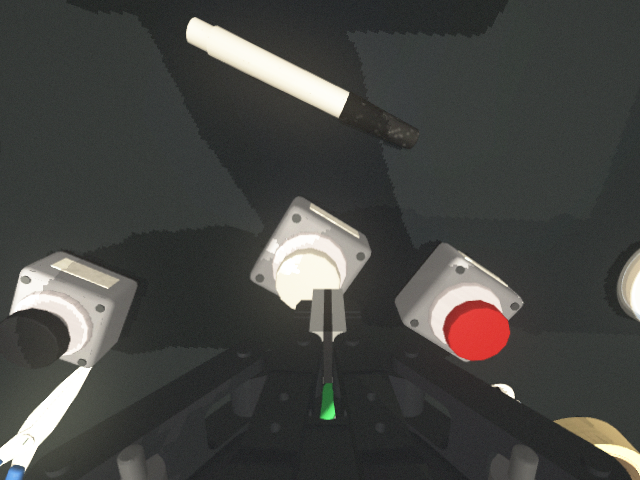

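The wrist view shows the white key at about (309,281) and red at (477,331). Both sit a few mm off the prediction, so I'll measure from here.

```bash
python3 - <<'E'
from h import *
im=cv2.imread('pics/w1.png')
c,s=blob(im,'red',(477,331),45); print(c,s,plane('wrist',c,.057))
for p in[(309,281),(308,279)]: print(plane('wrist',p,.057))
E
```

```text
[476.16035561 330.32927231] [ 444  301   66   60 3037] [0.42254996 0.0647496  0.057     ]
[ 0.42810452 -0.02869137  0.057     ]
[ 0.42724258 -0.02955705  0.057     ]
```

apply_moves(
  series=[
    [0, -0.005, -0.0035, 0, 0, 0, 0],
    [0, -0.003, -0.002, 0.003, 0, 0, 0],
    [0, 0, 0, 0.004, 0, 0, 0],
    [0, 0, 0, 0.004, 0, 0, 0],
    [0, 0, 0, 0.004, 0, 0, 0],
    [0, 0, 0, 0.004, 0, 0, 0],
    [0, 0, 0, 0.003, 0, 0, 0],
    [0, 0, 0, 0.003, 0, 0, 0],
    [0, 0, 0, 0.002, 0, 0, 0],
    [0, 0, 0, 0, 0, 0, 0],
  ],
)

```text
time: 3.9
eef_pos: [0.4275, -0.0279, 0.0459]
orientation: [-0.0, 0.563, 0.827, 0.001]
ft_force: [-2.0, 0.4, 6.0]
width: -0.003
```

```bash
python3 d.py
```

```text
3.9 [ 0.4275 -0.0279  0.0459] [[-0.366, 0.93, 0.001], [0.93, 0.366, 0.003], [0.002, 0.002, -1.0]] [-2.    0.38  6.03] -0.0033587952134760354
w [ 0.0044  0.0023 -0.0291]
b [-0.2092 -0.0883 -0.0297]
r [ 0.0925  0.0332 -0.0288]
level rotvec tool [ 0.002  -0.0021  0.    ]
```

The force of 6 N at z=0.046 means the white key is on its stop. Next I'll lift and go to blue.

apply_moves(
  series=[
    [0, 0, 0, -0.025, 0, 0, 0],
    [0, 0, 0, -0.025, 0, 0, 0],
    [0, -0.042, -0.018, 0, 0, 0, 0],
    [0, -0.042, -0.018, 0, 0, 0, 0],
    [0, -0.042, -0.018, 0, 0, 0, 0],
    [0, -0.042, -0.018, 0, 0, 0, 0],
    [0, -0.042, -0.018, 0, 0, 0, 0],
    [0, 0, 0, 0.008, 0, 0, 0],
    [0, 0, 0, 0.008, 0, 0, 0],
    [0, 0, 0, 0, 0, 0, 0],
  ],
)

```text
time: 5.15
eef_pos: [0.4229, -0.261, 0.0774]
orientation: [0.001, 0.561, 0.828, 0.003]
ft_force: [-0.2, -0.7, -1.0]
width: -0.003
```

```bash
python3 d.py; python3 - <<'E'
from h import *
im=optics.get_image('wrist'); cv2.imwrite('pics/w2.png',im)
s=optics.camera_model('wrist')
c=s['R']@np.array([.421,-.2565,.057])+s['t']; p=(s['mtx']@(c/c[2]))[:2];print(p)
c,st=blob(im,'blue',p,60); print(c,st,plane('wrist',c,.057))
E
```

```text
5.15 [ 0.4229 -0.261   0.0774] [[-0.37, 0.929, 0.005], [0.929, 0.37, 0.004], [0.002, 0.006, -1.0]] [-0.21 -0.7  -0.95] -0.003104793554946771
w [0.2192 0.0927 0.0034]
b [0.0059 0.0014 0.0024]
r [0.3072 0.124  0.0038]
level rotvec tool [ 0.0062 -0.002  -0.    ]
[337.2050673  287.05864192]
[333.16294859 277.02327837] [ 301  255   64   48 2062] [ 0.4164256  -0.26064289  0.057     ]
```

View pics/w2.png

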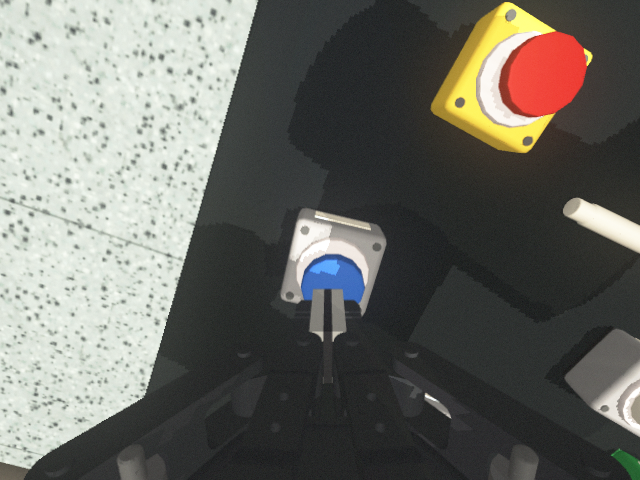

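Blue key at about (333,286), partly behind the fingertip and matching the prediction of (337,287). I'll make a small shift and press.

apply_moves(
  series=[
    [0, 0.003, -0.001, 0.004, 0, 0, 0],
    [0, 0, 0, 0.004, 0, 0, 0],
    [0, 0, 0, 0.004, 0, 0, 0],
    [0, 0, 0, 0.004, 0, 0, 0],
    [0, 0, 0, 0.004, 0, 0, 0],
    [0, 0, 0, 0.003, 0, 0, 0],
    [0, 0, 0, 0.003, 0, 0, 0],
    [0, 0, 0, 0.003, 0, 0, 0],
    [0, 0, 0, 0.002, 0, 0, 0],
    [0, 0, 0, 0, 0, 0, 0],
  ],
)

```text
time: 6.45
eef_pos: [0.4222, -0.2566, 0.0465]
orientation: [0.002, 0.559, 0.829, 0.003]
ft_force: [-0.9, 0.7, 5.6]
width: 0.002
```

```bash
python3 d.py
```

```text
6.45 [ 0.4222 -0.2566  0.0465] [[-0.374, 0.927, 0.007], [0.927, 0.374, 0.003], [0.0, 0.008, -1.0]] [-0.93  0.75  5.58] 0.0019393538341713585
w [ 0.2145  0.093  -0.0276]
b [ 0.0016  0.0006 -0.0285]
r [ 0.3024  0.1246 -0.0273]
level rotvec tool [ 0.0079 -0.0004  0.    ]
```

The blue key is on its stop at 5.6 N. Red is next, at (0.4235,0.0675).

apply_moves(
  series=[
    [0, 0, 0, -0.025, 0.008, 0, 0],
    [0, 0, 0, -0.03, 0, 0, 0],
    [0, 0.049, 0.02, 0, 0, 0, 0],
    [0, 0.049, 0.02, 0, 0, 0, 0],
    [0, 0.049, 0.02, 0, 0, 0, 0],
    [0, 0.049, 0.02, 0, 0, 0, 0],
    [0, 0.049, 0.02, 0, 0, 0, 0],
    [0, 0.049, 0.02, 0, 0, 0, 0],
    [0, 0, 0, 0, 0, 0, 0],
    [0, 0, 0, 0, 0, 0, 0],
  ],
)

```text
time: 7.7
eef_pos: [0.4269, 0.07, 0.1011]
orientation: [0.002, 0.561, 0.828, 0.003]
ft_force: [-0.2, -0.0, 0.2]
width: 0.0
```

```bash
sed -i 's/.4245,.0703/.4235,.0675/' d.py; python3 d.py
```

```text
7.7 [0.4269 0.07   0.1011] [[-0.371, 0.929, 0.006], [0.929, 0.371, 0.002], [-0.0, 0.006, -1.0]] [-0.19 -0.04  0.24] 0.00021758278424592403
w [-0.0868 -0.0337  0.0259]
b [-0.3    -0.1254  0.0253]
r [-0.0011 -0.0043  0.0261]
level rotvec tool [ 0.0064  0.0001 -0.    ]
```

apply_moves(
  series=[
    [0, -0.001, -0.004, 0.02, 0, 0, 0],
    [0, 0, 0, 0.01, 0, 0, 0],
    [0, 0, 0, 0.004, 0, 0, 0],
    [0, 0, 0, 0.004, 0, 0, 0],
    [0, 0, 0, 0.004, 0, 0, 0],
    [0, 0, 0, 0.004, 0, 0, 0],
    [0, 0, 0, 0.003, 0, 0, 0],
    [0, 0, 0, 0.003, 0, 0, 0],
    [0, 0, 0, 0.002, 0, 0, 0],
    [0, 0, 0, 0, 0, 0, 0],
  ],
)

```text
time: 8.95
eef_pos: [0.4253, 0.0649, 0.0465]
orientation: [0.003, 0.563, 0.827, 0.003]
ft_force: [-1.5, 0.4, 5.9]
width: 0.003
```

```bash
python3 d.py
```

```text
8.95 [0.4253 0.0649 0.0465] [[-0.366, 0.93, 0.008], [0.93, 0.366, 0.003], [-0.001, 0.009, -1.0]] [-1.53  0.41  5.86] 0.003038790428586665
w [-0.0828 -0.0294 -0.0287]
b [-0.2964 -0.12   -0.0293]
r [ 0.0031 -0.0004 -0.0285]
level rotvec tool [ 0.0088  0.0006 -0.    ]
```

The red key is on its stop at 5.9 N. I'll lift clear and check.

apply_moves(
  series=[
    [0, 0, 0, -0.025, 0, 0, 0],
    [0, 0, 0, -0.04, 0, 0, 0],
    [0, 0, 0, -0.05, 0, 0, 0],
    [0, -0.04, -0.02, -0.04, 0, 0, 0],
    [0, -0.05, -0.02, -0.02, 0, 0, 0],
    [0, -0.05, -0.02, 0, 0, 0, 0],
    [0, -0.05, -0.02, 0, 0, 0, 0],
    [0, -0.05, -0.02, 0, 0, 0, 0],
    [0, -0.05, -0.02, 0, 0, 0, 0],
    [0, 0, 0, 0, 0, 0, 0],
  ],
)

```text
time: 10.2
eef_pos: [0.4227, -0.2578, 0.2259]
orientation: [0.007, 0.561, 0.828, 0.006]
ft_force: [-0.0, 0.6, -0.4]
width: -0.004
```

```bash
python3 d.py; python3 - <<'E'
from h import *
a=cv2.imread('pics/scene0.png'); b=optics.get_image('scene'); cv2.imwrite('pics/scene1.png',b)
f=lambda i:cv2.resize(i[190:350,200:500],None,fx=2.6,fy=1.85*1,interpolation=cv2.INTER_CUBIC)
cv2.imwrite('pics/cmp.png',np.vstack([f(a),f(b)]))
E
```

```text
10.2 [ 0.4227 -0.2578  0.2259] [[-0.371, 0.929, 0.019], [0.929, 0.371, 0.002], [-0.005, 0.019, -1.0]] [-0.02  0.6  -0.39] -0.004070319930135295
w [0.2169 0.0892 0.1514]
b [ 0.0037 -0.0024  0.1509]
r [0.3027 0.1186 0.1515]
level rotvec tool [ 0.0185  0.0054 -0.    ]
```

View pics/cmp.png

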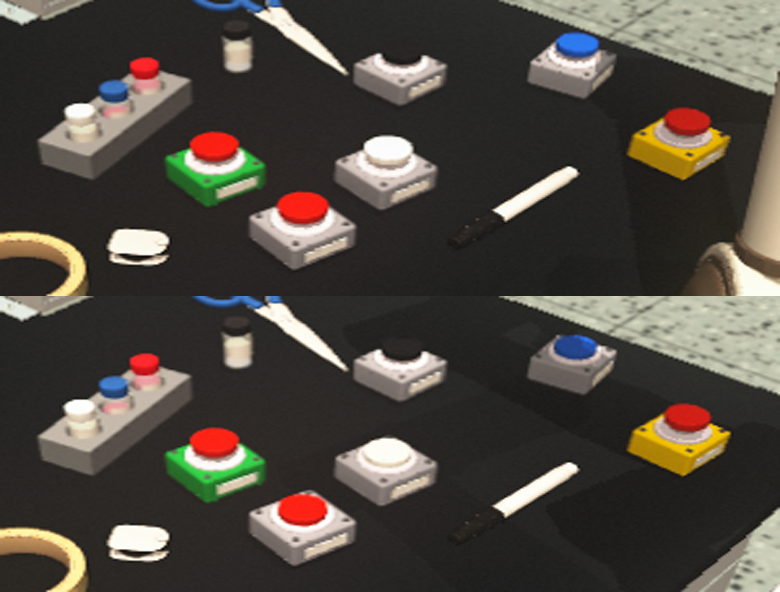

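In the before/after view the white (386,452), blue (575,348) and red (302,510) keys are clearly lower. The black key is still up at (403,348), and the vials and other things have not moved.

```bash
python3 -c "
from station import close_job
print(close_job())"
```

```text
the job is handed in; nothing more can be done
None
```

I pressed the three keys in rack order, left to right: white, then blue, then the red key on the grey unit. I used the shut fingertips, then lifted clear and handed the job in at about 10 s.

- **Presses:** each one ended at a tip height of about 46 mm. The force there was 5.6–6.0 N, so each key was fully down on its cushion and well below 20 N.
- **Last check:** in the before/after scene pictures, all three keys sit visibly lower. The black key is still up, and the vials and the other things in view have not moved. That crop did not show the petri dish, the dropper or all of the tape roll, but the arm never went near them.
- **Disagreement:** the wrist camera placed the keys about 5 mm further right (−y) than the top and scene cameras did. I aimed between the two for each key.

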